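# Close a split casting mould on its dowels and hold it shut

### The arm

A 6-joint arm with a two-finger parallel gripper is mounted at the origin on a cart in front of the work surface, level with it; the furniture and walls round the work are solid. World frame = base frame: x ahead of the robot, y to its left, z up, the work surface at z = 0. Lengths are in m, angles in rad, forces in N, time in s.
With the tool pointing down it reaches from about 0.325 to 0.775 m from the base axis. Payload 5.5 kg.
Tool frame: the origin (TCP) lies between the finger pads; the fingertips stand 8 mm ahead of it and the grasp point (between the pads) lies 11 mm behind it (tcp_to_tips is the distance from the TCP to the fingertips, in m); z points along the fingers, y is the line along which they close (so a half turn about z gives the same grasp; the last joint's range is limited). The gripper opens to 88 mm and grips with 3 to 60 N. Pads are 20 mm wide; open, the fingers measure 115 mm over their backs; the gripper's body (75 mm by 178 mm) begins 61 mm behind the grasp point.
Start: joints at [1.118, 0.091, 1.231, -0, 1.82, -0.057], TCP at [0.231, 0.554, 0.231] pointing down, gripper open.
Joint ranges: [-2.87, 2.87], [-0.86, 2.18], [0.17, 2.46], [-1.51, 4.65], [0.06, 2.69], [-2.65, 2.65]. Speed limits (rad/s): [2.57, 2.57, 3.01, 3.14, 3.14, 3.14].

### API

Orientations are given as a unit quaternion [w, x, y, z].
In Python, from bench import * gives the robot as it stands. Calls block until the motion is done:
- move_to(position, orientation): joint-space move of the TCP to a pose.
- move_l(position, speed=0.15, orientation=None): straight line of the TCP; orientation=None keeps the orientation; speed is the mean speed in m/s.
- movej(angles): joint-space move.
- gripper_open() and close(): open the fingers fully, or close them until they stop; the grip force is fixed at half the most.
- hold(seconds).
- inverse_kinematics(position, orientation): joint angles nearest the present ones, or None.
- state(): the state.
- get_image(name): name is "scene" or "side" or "wrist"; returns a dict with "frame" (400x640x3 uint8, blue, green, red), "depth" (400x640 float32, m along the optical axis (not along the pixel's ray), 0 where there is no reading), "camera_matrix" (3x3 intrinsics, pixels), "view" (4x4, takes a point from world to camera coordinates). Camera axes: x right, y up, looking along -z (the intrinsics and any distortion apply to the point x, -y, -z); pixel columns grow to the right and rows downward; lengths in m; the calibration is good to about 2 mm. A picture is of the moment at which its call begins.
A pose or a line that the arm cannot do raises IKError and nothing moves.
- job_done(): hands the job in; it is judged then, once.
The state is a dict: "time": time; "joint_pos": joint angles; "dq": joint speeds; "joint_torque": joint torques, N m; "ee_pos": TCP position; "ee_rot": TCP orientation; "ft_force": force on the tool from outside, world axes, zero at the start; "moment": the same for the moment, N m; "finger_gap": finger opening in m; "finger_force": force on a finger pad.
Only numpy, scipy, OpenCV 4.12 (cv2) and the standard library are available. Lean on these libraries where they do the work, as an engineer would, in place of code of your own. Each camera call takes 0.05 s, during which the arm holds its last target. There are 200 camera calls.

### The job

Pick up the loose upper half of the casting mould by its blue handle, turn it so that its yellow-striped end lies over the yellow-striped end of the screwed-down lower half, and lower it straight onto the two dowels. The springy ejector plate pushes back: keep pressing down firmly until you feel the plate come up hard and level against all the brass stop screws, whose setting is different every time, and finish while still holding the mould pressed shut against them. Leave everything else on the bench where it is.

Things in the scene. Friction and masses are not known exactly. Their poses are not given: they have to be found in the camera images.
- handle (a point): Centre of the upright blue handle bar on the upper mould half: 56 mm long (x), 24 mm thick (y), 46 mm high, from 15 to 61 mm above the plate's underside; this point is 41 mm above the underside. z up, x along handle and plate towards the plate's yellow-striped end. Pinch it across its 24 mm thickness.
- underside (a point): Centre of the upper half's underside, 41 mm below handle, same axes.
- hole_big (a point): Centre of the 16 mm hole at the upper half's underside, on the yellow-striped end (+x).
- hole_small (a point): Centre of the 12 mm hole at the upper half's underside.
- upper: The loose upper mould half (240 to 390 g), lying flat: an aluminium plate 126 (x) x 84 (y) x 16 mm with the blue handle on its middle. Origin at the centre of its underside, axes as handle. Two through holes on the long centre line: 16 mm wide at x = +47 mm (yellow-striped end), 12 mm wide at x = -47 mm.
- lower: Lower mould half, fixed to the worktop: aluminium flange 156 (x) x 104 x 10 mm under a block 126 x 84 mm, block top 40 mm above the worktop. Origin at the centre of the underside, z up, x towards the end with the yellow stripes (on block and flange). Two steel dowels on the long centre line at x = +47 and -47 mm, straight up to 64 mm above the worktop, tapering to a narrow nose at 76 mm.
- dowel_big (a point): Point on the axis of the 14 mm dowel (yellow-striped end), level with the lower block's top face, 36 mm below the dowel's nose.
- dowel_small (a point): Point on the axis of the 10 mm dowel, level with the lower block's top face, 36 mm below the dowel's nose.
- stops: Four brass stop screws, 12 mm thick, on the lower block at x = +-32, y = +-33 mm. Origin midway between them in the plane of their tops, axes as lower. Tops somewhere from 43 to 50 mm above the worktop; rigid, so force rises steeply once the upper plate meets them. Shut means the plate's underside bears on them; a downward push of about 18 N is right.
- culture_dish: Bystander: petri dish with a culture, 94 mm across, 15 mm high; origin at its underside.
- jar_grey: Bystander: specimen jar with a black cap, 56 mm across, 88 mm high; origin at its underside.
- tape_roll: Bystander: roll of teal tape, 52 mm across, 19 mm high; origin at its underside.
- tube_blue: Bystander: standing centrifuge tube with a blue cap, 34 mm across, 116 mm high; origin at its underside.
- flask_algae: Bystander: round flask with green culture and a cotton plug, 72 mm across, 137 mm high; origin at its underside.
- bottle_blue: Bystander: clear bottle with a blue cap, 68 mm across, 138 mm high; origin at its underside.
- ejector (a joint): How far (m) the dark sprung ejector plate in the middle of the lower half is pressed down: 0 free, 0.016 at most. It is 50 x 40 mm, top at 56 mm above the worktop when free; it pushes back with 5 N at first and 0.35 N more per mm. It carries the upper half's weight, so the mould opens again if let go.
Things that resemble listed ones, but are neither listed nor needed, are in the scene too. What is shaped like the lower but turquoise is not meant.

How it is judged:
On the way, in this order (a step that is already met when the one before it is completed fails the run):
1. the upper half is lifted clear of the worktop in the gripper (height (world z) of underside above 0.03 m and contact force between the fingers and upper above 1 N), for 0.2 s.
2. both dowels are in their own holes, the yellow-striped ends together (horizontal distance between hole_big and dowel_big below 0.004 m and horizontal distance between hole_small and dowel_small below 0.004 m and z of underside in the frame of lower below 0.062 m), for 0.1 s.
At the end, for the whole second after the job is handed in: The robot still holds or presses the upper half: its plate bears on the brass stop screws with more than 3 N, is within 2 mm of their tops at its middle, level within 0.03 rad and at rest, with each dowel in its own hole (within 4 mm, yellow-striped ends together) (contact force between upper and stops above 3 N and z of underside in the frame of stops below 0.002 m and angle between upper's own z axis and vertical below 0.03 rad and horizontal distance between hole_big and dowel_big below 0.004 m and horizontal distance between hole_small and dowel_small below 0.004 m and linear speed of upper below 0.01 m/s and contact force between any of the fingers, the arm and upper above 2 N); the arm keeps its last pose, push and grip.
It fails at once if a bystander is pushed more than 3 cm from its place (distance of any of culture_dish, jar_grey, tape_roll, tube_blue, flask_algae, bottle_blue from where it was at the start of the episode above 0.03 m).
It also fails if it takes over 51 s, if anything falls off the work surface, if the arm or the gripper's body presses on something with over 40 N, if the wrist force passes 120 N, or if a joint passes its speed limit or range.

## Working session

There is one attempt and no reset: what is moved stays moved. The work goes in short steps, each a Python script; the robot and the scene stay as the last script left them, time stands still between calls to the robot, and variables do not carry over. Pictures are saved under pics/ and viewed, at most 10 in all, crops included, and the job is handed in when it is done.

```bash
mkdir -p pics
cat > h.py <<'E'
from bench import *
import numpy as np, cv2, pickle
def grab(name,tag):
    im=get_image(name); pickle.dump(im,open(f'pics/{tag}.pkl','wb')); cv2.imwrite(f'pics/{tag}.png',im['frame']); return im
def load(tag): return pickle.load(open(f'pics/{tag}.pkl','rb'))
def world(im,u,v,d=None):
    K=im['camera_matrix']; V=im['view']; u=np.asarray(u,float); v=np.asarray(v,float)
    if d is None: d=im['depth'][v.astype(int),u.astype(int)]
    x=(u-K[0,2])/K[0,0]*d; y=(v-K[1,2])/K[1,1]*d
    P=np.stack([x,-y,-d],-1); return (P-V[:3,3])@V[:3,:3]
def project(im,P):
    V=im['view'];K=im['camera_matrix'];p=np.asarray(P)@V[:3,:3].T+V[:3,3]
    return np.stack([K[0,0]*p[...,0]/-p[...,2]+K[0,2],K[1,1]*-p[...,1]/-p[...,2]+K[1,2]],-1)
E
python3 - <<'E'
from h import *
for n in ['scene','side','wrist']:
    im=grab(n,n+'0'); print(n,im['camera_matrix'].tolist(),np.round(im['view'],3).tolist(),[k for k in im])
a=[load(n+'0')['frame'] for n in ['scene','side']]
cv2.imwrite('pics/both.png',cv2.resize(np.vstack(a),(480,600)))
s=state();print(s['time'],s['ee_pos'],s['ee_rot'],s['ft_force'],s['finger_gap'])
E
```

```text
scene [[456.62602359253526, 0.0, 323.9802058027234], [0.0, 456.62602359253526, 203.7715820050767], [0.0, 0.0, 1.0]] [[0.746, -0.666, -0.004, -0.436], [0.441, 0.491, 0.751, -0.313], [-0.498, -0.562, 0.66, -1.153], [0.0, 0.0, 0.0, 1.0]] ['frame', 'depth', 'camera_matrix', 'view']
side [[425.357660543653, 0.0, 322.3130744786099], [0.0, 425.357660543653, 195.9200941448828], [0.0, 0.0, 1.0]] [[0.999, -0.037, 0.014, -0.576], [0.005, 0.461, 0.887, -0.072], [-0.04, -0.886, 0.461, -1.311], [0.0, 0.0, 0.0, 1.0]] ['frame', 'depth', 'camera_matrix', 'view']
wrist [[311.4604159649507, 0.0, 322.3299440534379], [0.0, 311.4604159649507, 201.39145462415362], [0.0, 0.0, 1.0]] [[0.386, 0.923, -0.002, -0.599], [-0.886, 0.37, -0.28, 0.033], [-0.258, 0.11, 0.96, -0.391], [0.0, 0.0, 0.0, 1.0]] ['frame', 'depth', 'camera_matrix', 'view']
0.15 [0.23123202 0.55342048 0.22978946] [-1.79708596e-04  1.96616856e-01  9.80480125e-01 -7.10106396e-04] [-0.66155718  0.60943932 -0.08239129] 0.08780808008809755
```

View pics/scene0.png

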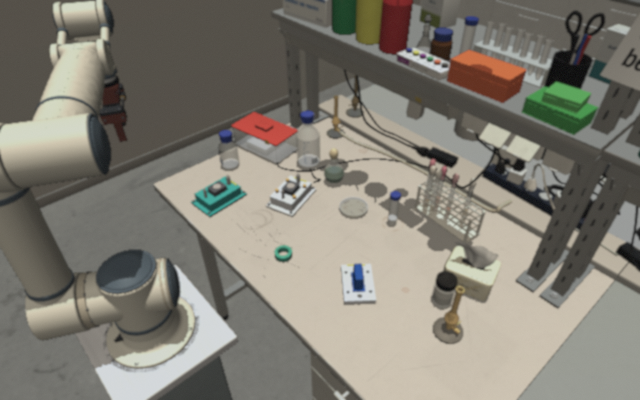

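View pics/side0.png

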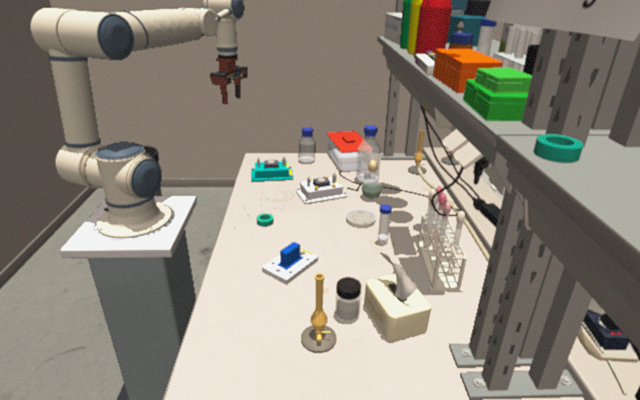

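Scene view: the upper half with the blue handle is at (358,282), the silver lower half at (291,193) and the turquoise decoy at (218,194). In the side view these are at (290,260), (321,188) and (271,171). The silver one fits the "lower", since turquoise is excluded. I'll confirm this in an enlarged crop.

Run:
```python
from h import *
s=load('scene0'); d=load('side0')
c=lambda im,u,v,w=50,h=37:cv2.resize(im['frame'][v-h:v+h,u-w:u+w],(400,296),interpolation=cv2.INTER_CUBIC)
cv2.imwrite('pics/crop1.png',np.vstack([np.hstack([c(s,358,282),c(s,291,193)]),np.hstack([c(d,290,260),c(d,321,188)])]))
for n,im,pts in [('s',s,[(358,270),(358,282),(345,292),(291,193),(218,194),(284,253),(352,207),(446,290),(335,175),(308,150),(229,150),(394,210)]),('d',d,[(290,252),(275,266),(321,183),(271,165)])]:
    for p in pts: print(n,p,np.round(world(im,*p),3))
```

```text
s (358, 270) [ 0.488 -0.245  0.055]
s (358, 282) [ 0.467 -0.267  0.042]
s (345, 292) [ 0.432 -0.255  0.017]
s (291, 193) [0.562 0.134 0.046]
s (218, 194) [0.387 0.298 0.037]
s (284, 253) [ 0.407 -0.022 -0.001]
s (352, 207) [ 0.686 -0.022  0.015]
s (446, 290) [ 0.597 -0.448  0.069]
s (335, 175) [0.734 0.111 0.044]
s (308, 150) [0.726 0.242 0.083]
s (229, 150) [0.522 0.43  0.08 ]
s (394, 210) [ 0.733 -0.154  0.062]
d (290, 252) [ 0.485 -0.266  0.058]
d (275, 266) [ 0.446 -0.267  0.016]
d (321, 183) [0.577 0.148 0.051]
d (271, 165) [0.397 0.304 0.05 ]
```

View pics/crop1.png

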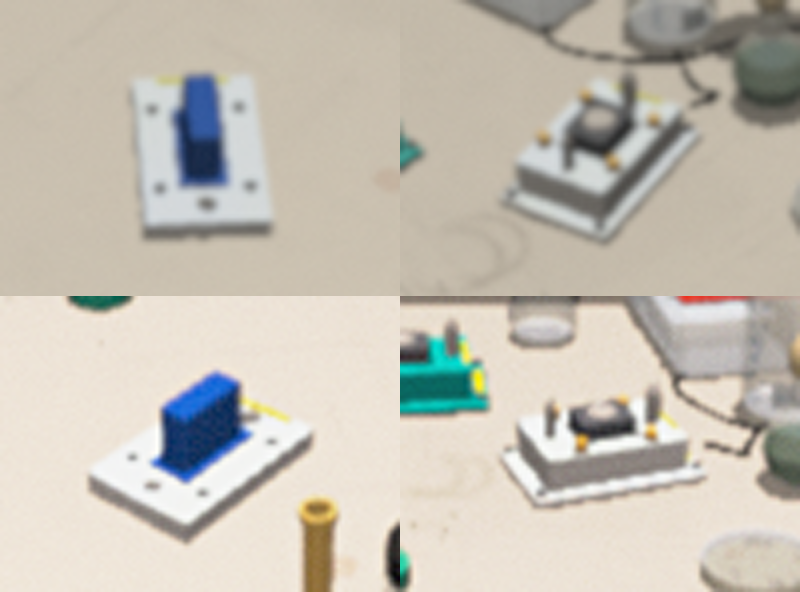

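Crop: silver lower half confirmed. It has two dowels, four brass screws, a dark ejector plate and yellow stripes at the +x end by the thicker dowel. The upper half's stripes are at its far (+x+y) end. Next I'll fit both poses from depth, then hover over the lower half for near views.

```bash
cat >> h.py <<'E'
def quat(psi):  # tool down, tool y at world angle psi
    f=(psi+np.pi/2)/2; return [0,float(np.cos(f)),float(np.sin(f)),0]
def cloud(im):
    v,u=np.mgrid[0:400,0:640]; P=world(im,u,v,im['depth']); P[im['depth']==0]=np.nan; return P
def rect(P,m):  # centre, angle of long axis, sizes of horizontal min-area rectangle
    p=np.float32(P[m][:,:2]*1000); (c,s,a)=cv2.minAreaRect(p)
    b=cv2.boxPoints((c,s,a)); e=[b[1]-b[0],b[2]-b[1]]; e=max(e,key=np.linalg.norm)
    return np.array(c)/1000, np.arctan2(e[1],e[0]), np.round(s,1), m.sum()
E
python3 - <<'E'
from h import *
for n in ['scene0','side0']:
    im=load(n);P=cloud(im);f=im['frame'].astype(int)
    near=lambda c,r:np.hypot(P[...,0]-c[0],P[...,1]-c[1])<r
    z=P[...,2]; hsv=cv2.cvtColor(im['frame'],cv2.COLOR_BGR2HSV)
    blue=(hsv[...,0]>100)&(hsv[...,0]<130)&(hsv[...,1]>120)
    U=near((.475,-.26),.12)
    print(n,'plate',rect(P,U&(z>.010)&(z<.021)&~blue)); print(' handle top',rect(P,U&blue&(z>.054)),np.median(z[U&blue&(z>.054)]))
    L=near((.57,.14),.12)
    print(' block',rect(P,L&(z>.034)&(z<.046)))
    V=im['view'];
im=load('wrist0');V=im['view'];print('wristcam',-V[:3,:3].T@V[:3,3])
q=quat(0.15-np.pi/2)
for z in (.25,.3):print(inverse_kinematics([.55,.13,z],q))
E
```

```text
scene0 plate (array([ 0.483026  , -0.24916333]), np.float32(0.8805968), array([131.1,  84.2]), np.int64(879))
 handle top (array([ 0.47943887, -0.25186726]), np.float32(0.8543918), array([49. , 21.2]), np.int64(111)) 0.05972425746339432
 block (array([0.57731165, 0.15893558]), np.float32(0.33683667), array([129. ,  87.1]), np.int64(453))
side0 plate (array([ 0.48426978, -0.24783133]), np.float32(0.88127553), array([130.4,  88. ]), np.int64(715))
 handle top (array([ 0.48424384, -0.25120384]), np.float32(0.880197), array([52.2, 21. ]), np.int64(124)) 0.061484727502815514
 block (array([0.58617932, 0.16299484]), np.float32(0.2978153), array([146.5,  93. ]), np.int64(321))
wristcam [0.15981136 0.58383144 0.38385531]
[ 1.71906986e-01  1.71335710e-03  1.28850412e+00 -4.44089210e-16
  1.85137518e+00  1.59270331e+00]
[ 1.71906986e-01  2.25182790e-02  1.17824428e+00 -4.44089210e-16
  1.94083009e+00  1.59270331e+00]
```

Run:
```python
from h import *
a=.32; q=quat(a-np.pi/2); ex=np.array([np.cos(a),np.sin(a),0]); ey=np.array([-np.sin(a),np.cos(a),0]); L=np.array([.58,.16,.26])
move_to(list(L+.0*ex),q); i1=grab('wrist','L1')
move_l(list(L-.05*ex+.03*ey),.2); i2=grab('wrist','L2')
b=.88;move_to([.483,-.249,.24],quat(b-np.pi/2)); i3=grab('wrist','U1')
e=np.array([np.cos(b),np.sin(b),0]);move_l(list(np.array([.483,-.249,.24])-.05*e),.2); i4=grab('wrist','U2')
cv2.imwrite('pics/w4.png',cv2.resize(np.vstack([np.hstack([i1['frame'],i2['frame']]),np.hstack([i3['frame'],i4['frame']])]),(800,500),interpolation=cv2.INTER_AREA))
for t,c in (('L1',(.58,.16)),('L2',(.58,.16)),('U1',(.483,-.249)),('U2',(.483,-.249))):
    im=load(t);P=cloud(im);z=P[...,2];n=np.hypot(P[...,0]-c[0],P[...,1]-c[1])<.12
    if t[0]=='L':
        print(t,rect(P,n&(z>.034)&(z<.042)), 'flange',rect(P,n&(z>.005)&(z<.013)))
    else:
        hsv=cv2.cvtColor(im['frame'],cv2.COLOR_BGR2HSV);blue=(hsv[...,0]>100)&(hsv[...,0]<130)&(hsv[...,1]>120)
        print(t,rect(P,n&(z>.012)&(z<.019)),rect(P,n&blue&(z>.055)&(z<.066)),np.median(z[n&blue&(z>.055)&(z<.066)]))
print(state()['time'])
```

```text
L1 (array([0.58644214, 0.16509377]), np.float32(0.3382859), array([143.9,  84. ]), np.int64(4731)) flange (array([0.57812848, 0.16218369]), np.float32(0.33995062), array([156.2, 104.2]), np.int64(2103))
L2 (array([0.58602301, 0.16488823]), np.float32(0.33942133), array([142.7,  84.1]), np.int64(5310)) flange (array([0.57824249, 0.1621667 ]), np.float32(0.33946502), array([156.1, 104.2]), np.int64(2383))
U1 (array([ 0.48354028, -0.24718623]), np.float32(0.8804866), array([125.6,  84.2]), np.int64(5373)) (array([ 0.48353473, -0.24632248]), np.float32(0.88625807), array([48.5, 17.8]), np.int64(589)) 0.06121138914016033
U2 (array([ 0.48366345, -0.24691287]), np.float32(0.8801883), array([125.9,  84.2]), np.int64(6102)) (array([ 0.4846991 , -0.24521587]), np.float32(0.88777006), array([51.6, 23.4]), np.int64(1069)) 0.06095113783337793
4.6667
```

View pics/w4.png

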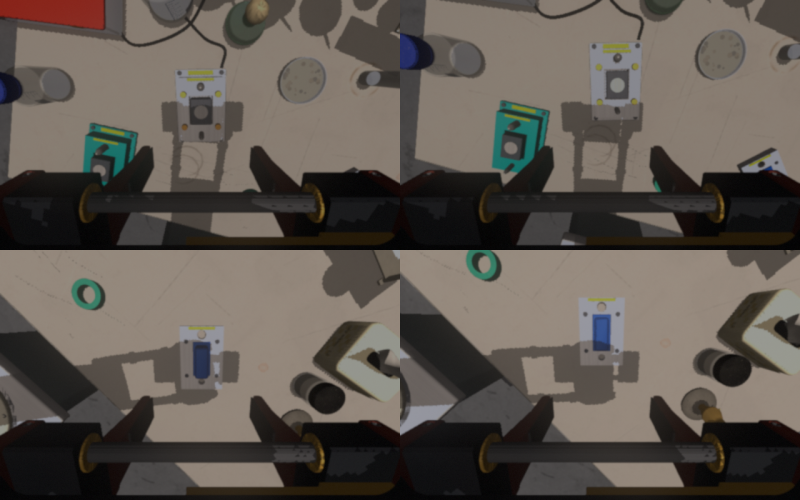

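The two wrist views agree: lower half at (0.578, 0.162), angle 0.340; upper half at (0.4836, -0.247), angle 0.880. In both, the yellow end is toward tool +x. Next I grasp, lift, and check the plate in hand.

Run:
```python
from h import *
# stop screw tops from L2
im=load('L2');P=cloud(im);a=.3395;d=P[...,:2]-np.array([.5782,.1622]);X=d[...,0]*np.cos(a)+d[...,1]*np.sin(a);Y=-d[...,0]*np.sin(a)+d[...,1]*np.cos(a)
for x in(32,-32):
  for y in (33,-33):
    m=np.hypot(X*1e3-x,Y*1e3-y)<4; print(x,y,m.sum(),np.round(np.percentile(P[...,2][m],[10,50,90]),4) if m.any() else '')
b=.8803;c=[.4836,-.247];q=quat(b-np.pi/2)
move_to([*c,.12],q); move_l([*c,.030],.1); close(); s=state(); print(s['finger_gap'],s['finger_force'],s['ft_force'])
move_l([*c,.19],.12); hold(.3); s=state(); print(s['finger_gap'],s['finger_force'],s['ft_force'],s['moment'],s['ee_pos'])
move_to([.5782,.1622,.19],quat(a-np.pi/2)); hold(.3); im=grab('wrist','H1'); grab('side','H1s'); s=state();print(s['time'],s['ee_pos'],s['ee_rot'],s['joint_pos'],s['ft_force'])
P=cloud(im);z=P[...,2];n=np.hypot(P[...,0]-.5782,P[...,1]-.1622)<.12
v=z[n&(z>.15)&(z<.2)];h,e=np.histogram(v,25);print(h,np.round(e[:-1],4))
```

```text
32 33 41 [0.0484 0.0492 0.05  ]
32 -33 42 [0.0483 0.0493 0.05  ]
-32 33 329 [0.0502 0.3603 0.3619]
-32 -33 901 [0.3563 0.3581 0.3608]
0.02350450330633572 29.99999463558197 [ 0.92395755 -0.10827802  0.55401563]
0.023773890424327714 29.999535083770752 [-0.84176687  0.79673394 -3.22736302] [-0.03308217  0.09635933  0.0539132 ] [ 0.48350077 -0.24693377  0.18965309]
11.0333 [0.57827585 0.16179365 0.19004784] [6.54376641e-06 9.85676279e-01 1.68648373e-01 1.24602725e-05] [ 2.16167255e-01  8.78106691e-02  1.30585449e+00 -1.44630880e-05
  1.74790321e+00  1.44804456e+00] [-0.68906563 -0.09454372 -2.86147096]
[  90   87   15   19   40  134   32   18   44 4590 8699 1197  218   44
   54   69   51   65   73   64   66   81   74   82   88] [0.1601 0.1617 0.1632 0.1648 0.1664 0.168  0.1696 0.1712 0.1728 0.1744
 0.176  0.1776 0.1792 0.1808 0.1824 0.184  0.1856 0.1872 0.1888 0.1903
 0.1919 0.1935 0.1951 0.1967 0.1983]
```

View pics/H1.png

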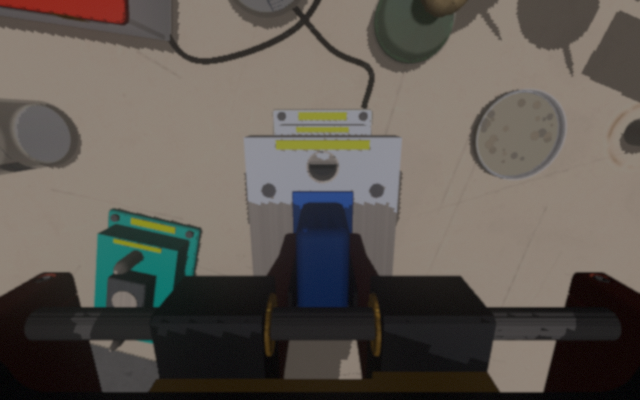

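The image shows the plate held level, big hole at (323,168) and yellow stripe at (323,145), with the lower half's stripes peeking out beyond the same end. Next I measure the held plate's offset from the lower half, using the same camera as before.

```bash
cat >> h.py <<'E'
A=.3395; C=np.array([.5782,.1622])
def lower(P):
    d=P[...,:2]-C; return np.stack([d[...,0]*np.cos(A)+d[...,1]*np.sin(A),-d[...,0]*np.sin(A)+d[...,1]*np.cos(A)],-1)
def held(im,zt):  # plate pose in lower frame: x,y offset, yaw, tilts, top height
    P=cloud(im);Q=lower(P);z=P[...,2]
    m=(abs(z-zt)<.006)&(abs(Q[...,1])<.06)&(Q[...,0]>.0)&(Q[...,0]<.08)&(abs(Q[...,1])>.018-(Q[...,0]>.033)*.02)
    q=Q[m];zz=z[m]; k=np.ones(len(q),bool)
    for _ in range(4):
        G=np.c_[q,np.ones(len(q))]; s=np.linalg.lstsq(G[k],zz[k],rcond=None)[0]; k=abs(zz-G@s)<.0015
    q=q[k]; xs=np.arange(.034,.058,.002); ed=[]
    for x in xs:
        y=q[abs(q[:,0]-x)<.001,1]; ed.append((y.max(),y.min()))
    ed=np.array(ed); ys=np.arange(-.036,.037,.003); fx=[q[abs(q[:,1]-y)<.0015,0].max() for y in ys]
    mid=np.polyfit(xs,ed.mean(1),1); fr=np.polyfit(ys,fx,1)
    return dict(width=np.median(ed[:,0]-ed[:,1]),yaw_side=mid[0],y0=np.polyval(mid,.047),yaw_front=-fr[0],xfront=fr[1]-.063,tilt=s[:2],top=s[2])
E
python3 - <<'E'
from h import *
print(held(load('H1'),.176))
e=state()['ee_pos'];print(lower(np.array(e)))
for t in('L1','L2'): # flange long/front edge for reference in same frame & camera
    im=load(t);P=cloud(im);Q=lower(P);z=P[...,2];m=(abs(z-.04)<.0015)&(abs(Q).max(-1)<.07);q=Q[m]
    print(t,[round(float(q[abs(q[:,0]-x)<.002,1].max()+q[abs(q[:,0]-x)<.002,1].min())/2*1e3,2) for x in(.03,.04,.05,.055)],[round(float(q[abs(q[:,1]-y)<.002,0].max()-.063)*1e3,2) for y in(-.02,-.01,.0,.01,.02)])
E
```

```text
{'width': np.float64(0.08390608978428131), 'yaw_side': np.float64(-0.0015171733173362182), 'y0': np.float64(-8.593852335238431e-05), 'yaw_front': np.float64(-0.0014706404387030438), 'xfront': np.float64(-0.000132133830488268), 'tilt': array([ 0.00231526, -0.00043558]), 'top': np.float64(0.17619116451504702)}
[-6.38047102e-05 -4.08416249e-04]
L1 [-0.05, -0.22, 0.12, 0.02] [0.06, -0.82, -0.59, -0.51, -0.27]
L2 [-0.39, 0.13, 0.18, 0.3] [-0.25, -0.17, 0.04, -0.72, -0.7]
```

Run:
```python
from h import *
xy=[.5782,.1622]; move_l([*xy,.125],.12); hold(.3); f0=np.array(state()['ft_force']); print(f0,held(grab('wrist','H2'),.111))
z=.125
def rep():
    s=state();f=np.array(s['ft_force'])-f0;print(round(z,4),np.round(s['ee_pos'],4),np.round(f,1),np.round(s['moment'],2),round(s['finger_gap'],4),round(s['time'],1));return f
for z in np.arange(.109,.0859,-.0038):
    move_l([*xy,float(z)],.04); f=rep()
    if np.hypot(f[0],f[1])>8 or (f[2]>4): break
```

```text
[ 0.4133716   1.08138718 -2.50078737] {'width': np.float64(0.08380147515310962), 'yaw_side': np.float64(0.005508728589978524), 'y0': np.float64(0.0006293219299747449), 'yaw_front': np.float64(-0.0005804053601663406), 'xfront': np.float64(0.00033711256871502004), 'tilt': array([ 0.00330336, -0.00045516]), 'top': np.float64(0.11204186757622578)}
0.109 [0.578  0.1621 0.1086] [-0.5 -1.1  0.1] [0.01 0.2  0.01] 0.0241 12.6
0.1052 [0.5781 0.1622 0.105 ] [-0.2 -1.   0.2] [-0.02  0.11 -0.  ] 0.0239 12.9
0.1014 [0.578  0.1622 0.101 ] [-0.2 -0.9  0.1] [-0.    0.14  0.01] 0.0241 13.1
0.0976 [0.578  0.1621 0.0971] [-0.2 -1.6  0. ] [-0.04  0.15  0.03] 0.0238 13.4
0.0938 [0.578  0.1621 0.0934] [-0.7 -1.7 -0.2] [-0.02  0.11  0.04] 0.0238 13.6
0.09 [0.578  0.1621 0.0896] [-0.2 -0.9 -0.4] [-0.06  0.1   0.01] 0.024 13.9
0.0862 [0.5783 0.1622 0.0862] [ 0.1 -1.4 -0.8] [-0.01  0.17  0.01] 0.0238 14.1
```

The dowels have entered without resistance. Next I press against the ejector and stops in small steps.

Run:
```python
from h import *
xy=[.5782,.1622]; z=.0862
while z>.070:
    z-=.0008; move_l([*xy,z],.02); hold(.15); s=state(); f=np.mean([state()['ft_force'] for _ in range(1)],0)
    print(round(z,4),np.round(s['ee_pos'],4)[2],np.round(f,1),np.round(s['moment'],2),round(s['time'],1))
    if f[2]+2.7>16: break
```

```text
0.0854 0.0859 [-0.8 -0.4  1.1] [-0.09  0.43 -0.03] 14.5
0.0846 0.0847 [-1.2 -0.1  1.7] [-0.09  0.37  0.03] 14.9
0.0838 0.0839 [-0.6  0.4  2. ] [-0.09  0.37 -0.03] 15.3
0.083 0.0831 [-0.3 -0.5  2.4] [-0.05  0.3  -0.02] 15.7
0.0822 0.0823 [ 1.  -0.8  2.8] [-0.02  0.27  0.02] 16.1
0.0814 0.0815 [-0.6  0.3  3.5] [-0.09  0.28  0.01] 16.5
0.0806 0.0807 [-1.7 -0.3  3.5] [-0.01  0.19 -0.08] 16.9
0.0798 0.0799 [ 0.  -0.6  4.8] [-0.01  0.22 -0.04] 17.3
0.079 0.0791 [-1.  -0.6  5.3] [-0.06  0.23  0.  ] 17.7
0.0782 0.0791 [-1.  -0.5  7.9] [-0.02  0.57 -0.03] 18.1
0.0774 0.0791 [-3.3 -0.9 11.7] [-0.11  0.88  0.01] 18.5
0.0766 0.0791 [-5.4 -1.4 14.4] [-0.24  1.27 -0.04] 18.9
```

Run:
```python
from h import *
def rep(t=''):
    F=[];M=[]
    for _ in range(5): hold(.06); s=state();F.append(s['ft_force']);M.append(s['moment'])
    print(t,np.round(s['ee_pos'],4),np.round(np.mean(F,0),1),np.round(np.mean(M,0),2),round(s['time'],1))
rep('now'); print(held(grab('wrist','E1'),.065))
move_l([.5772,.1620,.0764],.02); rep('x-1mm,z.0764'); print(held(grab('wrist','E2'),.065))
cv2.imwrite('pics/e.png',cv2.resize(np.hstack([load('E2')['frame'],get_image('side')['frame'][100:300,200:520].repeat(2,0).repeat(2,1)]),(800,250)))
```

```text
now [0.5783 0.1622 0.0791] [-5.  -0.9 14. ] [-0.26  1.21 -0.02] 19.2
{'width': np.float64(0.08387553879385576), 'yaw_side': np.float64(-0.000396918950639652), 'y0': np.float64(0.0006221340789068181), 'yaw_front': np.float64(-0.00092576137892014), 'xfront': np.float64(-1.7185497283300766e-06), 'tilt': array([ 0.00209716, -0.00053454]), 'top': np.float64(0.06526391644343267)}
x-1mm,z.0764 [0.5782 0.1622 0.0791] [-1.3 -0.5 13.6] [-0.1   0.73  0.02] 19.8
{'width': np.float64(0.08378046066620737), 'yaw_side': np.float64(0.0015721680132294554), 'y0': np.float64(0.0006092740299945173), 'yaw_front': np.float64(-0.0005385553684173766), 'xfront': np.float64(-2.278660406526689e-05), 'tilt': array([ 0.00377133, -0.00073357]), 'top': np.float64(0.06530327726946175)}
```

View pics/e.png

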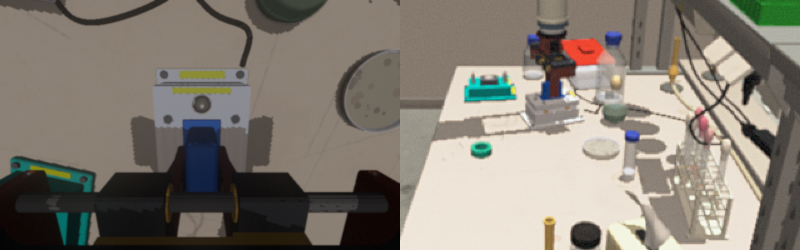

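The plate is seated: its underside is at 0.0493 m against stop tops at about 0.0492 m. Tilt is 0.004 rad, and the dowel shows centred in the big hole at (202,103). I'll press to about 18 N and hand in.

Run:
```python
from h import *
move_l([.5770,.1620,.0756],.02); hold(.5); s=state(); print(s['ee_pos'],s['ft_force'],s['dq'],s['time'])
print(job_done())
```

```text
[0.57834015 0.16224197 0.07905929] [-0.80557255 -0.20796749 15.16432252] [ 9.21769338e-04 -2.95167645e-04  3.96277613e-04 -1.03218236e-03
  3.26013684e-05 -1.03439900e-03] 20.6583
the job is handed in; nothing more can be done
None
```

I handed the job in at about 21 s with the upper half on both dowels, yellow-striped ends together, and held shut against the stop screws with about 18 N; no verdict came back.

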